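# Open the stock-cube pot and hold it at the front of the spice carousel

### The arm

A 7-joint arm with a two-finger parallel gripper is mounted at the origin on a cart in front of the work surface, level with it; the furniture and walls round the work are solid. World frame = base frame: x ahead of the robot, y to its left, z up, the work surface at z = 0. Lengths are in m, angles in degrees, forces in N, time in s.
With the tool pointing down it reaches from about 0.425 to 0.875 m from the base axis. Payload 4.7 kg.
Tool frame: the origin (TCP) lies on the centre line of the jaws, within the pads' length; the fingertips stand 22 mm ahead of it and the grasp point (between the pads) lies 3 mm ahead of it; z points along the fingers, y is the line along which they close (so a half turn about z gives the same grasp; the last joint's range is limited). The gripper opens to 87 mm and grips with 3 to 60 N. Pads are 19 mm wide; open, the fingers measure 117 mm over their backs; the gripper's body (75 mm by 190 mm) begins 51 mm behind the grasp point.
Start: joints at [-72.989, 18.392, -4.016, 83.108, 1.295, 78.541, -3.26], TCP at [0.181, 0.624, 0.245] pointing down, gripper open.
Joint ranges: [-163.93, 163.93], [-17.29, 119.83], [-79.2, 71.16], [3.27, 140.29], [-89.18, 269.18], [5.43, 117.66], [-154.24, 154.24]. Speed limits (degrees/s): [147.25, 147.25, 180, 180, 180, 180, 180].

### API

Orientations are given as [roll, pitch, yaw] about the fixed x, y, z axes, in that order (R = Rz(yaw) Ry(pitch) Rx(roll)).
In Python, from plant import move_ptp, move_linear, set_joints, grip, hold, inverse_kinematics, grab_frame, Unreachable, finish_job, look_for, tip_of, read_t, read_joint_positions, read_joint_vel, read_joint_efforts, read_ee_pos, read_tcp_rot, read_wrist_force, read_torque, read_width, read_grasp_force gives the robot as it stands. Calls block until the motion is done:
- move_ptp(position, orientation): joint-space move of the TCP to a pose.
- move_linear(position, speed=0.15, frame=None, stop_force=None): straight line of the TCP; frame=None keeps the orientation; speed is the mean speed in m/s. With stop_force (N) it stops when the force on the tool has changed by that much, and returns True; else False.
- set_joints(angles): joint-space move.
- grip(opening, strength=None): opening from 0.0 (shut) to 1.0 (fully open); strength is the grip in N (None keeps the last); returns when the fingers have stopped.
- hold(seconds).
- inverse_kinematics(position, orientation): joint angles nearest the present ones, or None.
- grab_frame(name): name is "scene" or "top" or "wrist"; returns a dict with "pixels" (400x640x3 uint8, red, green, blue), "z_map" (400x640 float32, m along the optical axis (not along the pixel's ray), 0 where there is no reading), "mtx" (3x3 intrinsics, pixels), "world_to_cam" (4x4, takes a point from world to camera coordinates). Camera axes: x right, y down, z forward; pixel columns grow to the right and rows downward; lengths in m; the calibration is good to about 2 mm. A picture is of the moment at which its call begins.
A pose or a line that the arm cannot do raises Unreachable and nothing moves.
- finish_job(): hands the job in; it is judged then, once.
Trained networks look in a picture, given as the dict that the camera call returned (one of the last four; its "shot" number tells which), for a name from the list of things; names that differ only in an ending like _2 or _b are one class to them, and where a whole thing is asked for, a point or a joint stands for the part that bears it (a point fixed in the world has none). Each returns a list of dicts, best first, with "score" (0 to 1); they miss things now and then, are a little off and sometimes report something else, mostly with a low value. They report only what shows in the picture. A call takes as long as a camera call. They do not tell look-alikes from the thing itself.
- look_for(picture, label): "box" ([left, top, width, height] in pixels, round what is visible of it).
- tip_of(picture, label): "at" ([column, row] in pixels: a listed point, or the origin of a listed thing).
Readings, each from a call of its own:
- read_t(): time.
- read_joint_positions(): joint angles.
- read_joint_vel(): joint speeds.
- read_joint_efforts(): joint torques, N m.
- read_ee_pos(): TCP position.
- read_tcp_rot(): TCP orientation.
- read_wrist_force(): force on the tool from outside, world axes, zero at the start.
- read_torque(): the same for the moment, N m.
- read_width(): opening from 0.0 (shut) to 1.0 (fully open).
- read_grasp_force(): force on a finger pad.
Only numpy, scipy, OpenCV 4.12 (cv2) and the standard library are available. Lean on these libraries where they do the work, as an engineer would, in place of code of your own. Each camera call takes 0.05 s, during which the arm holds its last target. There are 200 camera calls.

### The job

Lift the loose lid off the blue pot on the spice carousel by its knob and set it down gently, knob up, on the round cork trivet. Then turn the carousel until the open pot stands right behind the yellow arrow on the carousel's foot, and finish while still holding the carousel there with the fingers, quite still: do not let go. Leave the onion, the garlic and the lemon where they are.

Things in the scene. Friction and masses are not known exactly. Their poses are not given: they have to be found in the camera images.
- carousel_foot: Fixed dark steel foot of the spice carousel, a disc 196 mm across. Origin on the table at the carousel's vertical turning axis. Its -x axis points to the front: a 26 mm wide, 10 mm high tongue sticks out there to 176 mm from the axis, carrying a flat yellow arrow. The foot's yaw varies.
- front_place (a point): The place on the carousel right behind the yellow arrow where the pot must stand: 75 mm from the turning axis towards the arrow, 34 mm above the table (the height of the deck's top). Fixed to the foot; it does not turn with the deck.
- deck: Turning wooden deck, 230 mm across, top 34 mm above the table; origin on the table at the turning axis. Fixed on it, 75 mm from the axis: the pot (its -x side) and jars with purple (+x, 50 mm wide), red (+y, 45 mm) and black cap (-y, 62 mm), tops up to 144 mm above the table; low boss in the middle. Turns endlessly both ways, light friction (1 to 2 N at the pot), stays where left.
- pot_rim (a point): Centre of the rim of the blue pot, a round ceramic pot with a white band, 58 mm outside diameter, wall 3.5 mm, 95 mm high above the deck, so its rim is 129 mm above the table. The pot is fixed to the deck and turns with it, and is strong enough to be gripped across its outside.
- pot_lid: Loose blue lid, about 70 g. Origin: centre of its underside, z up towards the knob. From below: plug 44 mm across, 8 mm high (loose in the pot's mouth); flange 62 mm across, 6 mm thick; white neck 13 mm across; white round knob 22 mm across, 27 to 45 mm above the origin. On the pot the origin is 8 mm below the rim; set down, it stands on its plug.
- lid_knob (a point): Middle of the lid's knob, on the lid's axis, 36 mm above the lid's underside.
- trivet: Round cork trivet fixed on the table, 130 mm across, 8 mm thick. Origin at the centre of its underside, on the table.
- onion: Loose onion, 68 mm across, 64 mm high, to be left alone. Origin at the centre of its underside.
- garlic: Loose garlic bulb, 44 mm across, 40 mm high, to be left alone. Origin at the centre of its underside.
- lemon: Loose lemon, 72x57x58 mm, to be left alone. Origin at the centre of its underside.
Not all that is in view belongs to the job. Several things have the shape of the pot_lid; the one meant has the colours described above.

How it is judged (in metres and radians):
On the way, in this order (a step that is already met when the one before it is completed fails the run):
1. the lid is held by the fingers, clear above the pot (z of pot_lid in the frame of deck above 0.145 m and contact force between the fingers and pot_lid above 0.3 N), for 0.1 s.
2. the lid stands on the trivet, knob up, let go and at rest (horizontal distance between pot_lid and trivet below 0.04 m and z of pot_lid in the frame of trivet between 0.004 and 0.013 m and angle between pot_lid's own z axis and vertical below 0.12 rad and contact force between the arm and pot_lid below 0.1 N and linear speed of pot_lid below 0.03 m/s), for 0.3 s.
3. the open pot has been turned to the arrow (horizontal distance between pot_rim and front_place below 0.013 m), for 0.1 s.
At the end, for the whole second after the job is handed in: Lid knob up on the trivet (centres within 40 mm, tilt under 0.12 rad), untouched, at rest; pot centre within 13 mm of the front place; fingers press the carousel (deck or anything fixed on it) with over 1 N and it turns slower than 0.05 rad/s (all of step 2 and horizontal distance between pot_rim and front_place below 0.013 m and contact force between the fingers and deck above 1 N and angular speed of deck below 0.05 rad/s); the arm keeps its last pose, push and grip.
It fails at once if the lid is dropped onto the trivet (moving faster than 0.45 m/s just above it) (horizontal distance between pot_lid and trivet below 0.065 m and z of pot_lid in the frame of trivet below 0.035 m and linear speed of pot_lid above 0.45 m/s).
It fails at once if the onion is moved by more than 30 mm (distance of onion from where it was at the start of the episode above 0.03 m).
It fails at once if the garlic is moved by more than 30 mm (distance of garlic from where it was at the start of the episode above 0.03 m).
It fails at once if the lemon is moved by more than 30 mm (distance of lemon from where it was at the start of the episode above 0.03 m).
It also fails if it takes over 72 s, if anything falls off the work surface, if the arm or the gripper's body presses on something with over 40 N, if the wrist force passes 120 N, or if a joint passes its speed limit or range.

## Working session

There is one attempt and no reset: what is moved stays moved. The work goes in short steps, each a Python script; the robot and the scene stay as the last script left them, time stands still between calls to the robot, and variables do not carry over. Pictures are saved under pics/ and viewed, at most 10 in all, crops included, and the job is handed in when it is done.

```bash
mkdir -p pics; cat > h.py <<'E'
import numpy as np, cv2
from plant import *
def world(f,u,v,z=None):
    """pixel -> world; by depth, or by intersection with height z"""
    K=f["mtx"];T=np.linalg.inv(f["world_to_cam"])
    r=np.linalg.inv(K)@np.array([u,v,1.0])
    if z is None:
        d=f["z_map"][int(round(v)),int(round(u))]; return T[:3,:3]@(r*d)+T[:3,3]
    w=T[:3,:3]@r; return T[:3,3]+w*(z-T[2,3])/w[2]
def cloud(f):
    h,w=f["z_map"].shape; u,v=np.meshgrid(np.arange(w),np.arange(h))
    d=f["z_map"].astype(float); K=f["mtx"];T=np.linalg.inv(f["world_to_cam"])
    p=np.stack([(u-K[0,2])/K[0,0]*d,(v-K[1,2])/K[1,1]*d,d],-1)
    return p@T[:3,:3].T+T[:3,3]
def save(f,n,crop=None,s=1):
    im=f["pixels"][:,:,::-1]
    if crop: l,t,w,h=crop; im=im[t:t+h,l:l+w]
    cv2.imwrite("pics/"+n,cv2.resize(im,None,fx=s,fy=s,interpolation=cv2.INTER_CUBIC))
E
python3 - <<'E'
from h import *
a=grab_frame("top");b=grab_frame("scene");save(a,"top.png");save(b,"scene.png")
for n,f in(("top",a),("scene",b)):
    for l in["lid_knob","pot_lid","pot_rim","carousel_foot","front_place","deck","trivet","onion","garlic","lemon"]:
        for r in tip_of(f,l)[:4]: print(n,l,np.round(r["at"]),round(r["score"],2),np.round(world(f,*r["at"]),3) if 0<=r["at"][0]<639 and 0<=r["at"][1]<399 else'')
E
```

```text
top lid_knob [276. 222.] 0.88 [0.478 0.397 0.167]
top lid_knob [197. 268.] 0.77 [0.352 0.654 0.013]
top lid_knob [228. 240.] 0.53 [0.437 0.554 0.044]
top pot_lid [279. 225.] 0.78 [0.473 0.39  0.134]
top pot_lid [200. 260.] 0.78 [0.379 0.647 0.013]
top pot_lid [233. 240.] 0.74 [0.438 0.539 0.037]
top pot_lid [387. 164.] 0.26 [0.66  0.063 0.058]
top pot_rim [280. 222.] 0.58 [0.478 0.386 0.16 ]
top pot_rim [395. 219.] 0.56 [0.495 0.038 0.009]
top carousel_foot [304. 224.] 0.39 [0.482 0.323 0.031]
top deck [303. 220.] 0.59 [0.495 0.325 0.037]
top trivet [397. 218.] 0.61 [0.498 0.033 0.009]
top onion [384. 161.] 0.59 [0.671 0.072 0.06 ]
top garlic [364. 158.] 0.43 [0.688 0.132 0.027]
top lemon [427. 166.] 0.51 [ 0.653 -0.062  0.046]
scene lid_knob [308. 312.] 0.67 [0.367 0.654 0.043]
scene lid_knob [300. 275.] 0.61 [ 0.479  0.485 -0.002]
scene lid_knob [316. 208.] 0.58 [0.474 0.4   0.16 ]
scene pot_lid [310. 330.] 0.75 [0.354 0.671 0.012]
scene pot_lid [302. 291.] 0.62 [0.435 0.56  0.014]
scene pot_lid [316. 220.] 0.55 [0.466 0.416 0.133]
scene pot_rim [314. 216.] 0.97 [0.479 0.401 0.135]
scene front_place [338. 242.] 0.65 [0.436 0.337 0.031]
scene deck [320. 240.] 0.67 [0.457 0.41  0.072]
scene trivet [365. 206.] 0.9 [0.47  0.041 0.005]
scene onion [308. 196.] 0.54 [0.665 0.086 0.019]
scene onion [325. 182.] 0.27 [ 0.666 -0.057  0.02 ]
scene lemon [325. 182.] 0.5 [ 0.668 -0.055  0.018]
```

View pics/top.png

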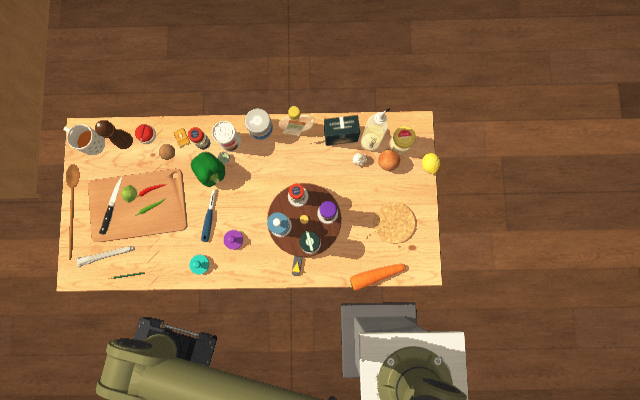

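View pics/scene.png

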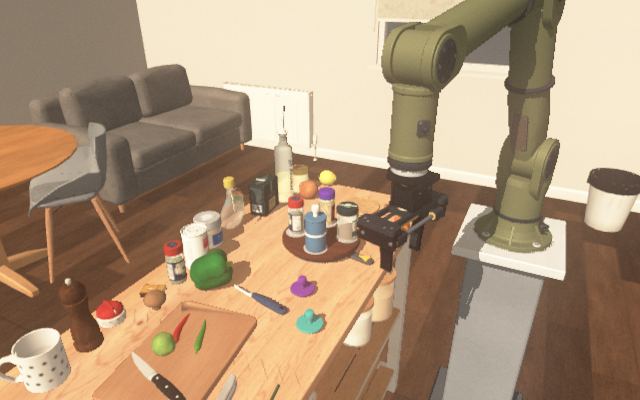

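Top view: the blue lid with the white knob sits on the blue pot at (278,223). The look-alikes are the purple lid at (233,240) and the teal lid at (200,265). The trivet is at (397,222), the arrow at (297,266) and the deck centre near (304,219). I choose the blue lid and will check it in a close crop while fitting the geometry.

```bash
python3 - <<'E'
from h import *
f=grab_frame("top");save(f,"crop.png",(240,170,130,120),5)
P=cloud(f);x,y,z=P[...,0],P[...,1],P[...,2];hsv=cv2.cvtColor(f["pixels"],cv2.COLOR_RGB2HSV)
H,S,V=[hsv[...,i].astype(int) for i in range(3)]
def circ(m,n):
    p=P[m];print(n,m.sum(),"mean",p.mean(0).round(4))
    (c,r)=cv2.minEnclosingCircle(p[:,:2].astype(np.float32));print("   enclosing",np.round(c,4),round(r,4))
near=lambda a,b,r:np.hypot(x-a,y-b)<r
circ(near(.485,.325,.13)&(z>.027)&(z<.042),"deck")
circ(near(.497,.033,.09)&(z>.005)&(z<.02)&(z>.0055),"trivet")
circ(near(.478,.397,.06)&(z>.124)&(z<.142),"flange")
circ(near(.478,.397,.06)&(z>.15),"knob")
m=near(.35,.345,.06)&(H>18)&(H<34)&(S>170)&(V>150)&(z<.03)
print(m.sum(),P[m].mean(0).round(4),np.argwhere(m)[:,::-1].mean(0))
E
```

```text
deck 2935 mean [0.4971 0.3186 0.0336]
   enclosing [0.4981 0.3226] 0.1146
trivet 957 mean [0.4849 0.0419 0.0086]
   enclosing [0.4966 0.0322] 0.0893
flange 307 mean [0.4795 0.3948 0.1343]
   enclosing [0.4804 0.3952] 0.031
knob 50 mean [0.4797 0.3948 0.1631]
   enclosing [0.4805 0.3947] 0.0109
40 [0.3493 0.3489 0.013 ] [296.075 267.9  ]
```

View pics/crop.png

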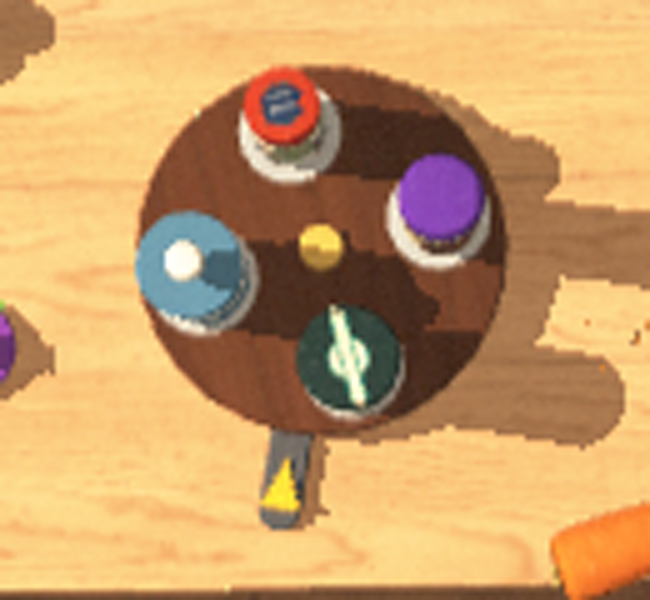

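The crop shows the blue lid with a white knob (183,260) on the blue pot, so the choice is right. The arrow is at (283,488) and the deck's brass centre at (321,247). Next I check joint solutions along the route.

```bash
cat >> h.py <<'E'
AX=np.array([.498,.3222]);POT=np.array([.4802,.3949]);TRI=np.array([.497,.033])
ANG=np.degrees(np.arctan2(*(np.array([.3493,.3489])-AX)[::-1]))
PHI0=np.degrees(np.arctan2(*(POT-AX)[::-1]))
E
python3 - <<'E'
from h import *
print(ANG,PHI0,read_tcp_rot(),read_t(),read_width(),read_wrist_force())
for off in(-90,90):
  for phi in(PHI0,(PHI0+ANG)/2,ANG):
    c=AX+.075*np.array([np.cos(np.radians(phi)),np.sin(np.radians(phi))])
    for z in(.115,.16,.25):
        q=inverse_kinematics([*c,z],[180,0,phi+off]); print(off,round(phi),z,None if q is None else np.round(q))
for yw in(0,45,90,-45,-90):
    for z in (.047,.2):
        q=inverse_kinematics([*TRI,z],[180,0,yw]); print(yw,z,None if q is None else np.round(q))
E
```

```text
169.82066063272254 103.75775029733855 [1.79991908e+02 2.93293152e-03 1.63800931e+02] 1.15 1.0011953082804192 [-0.22948316  0.32127836 -1.03452904]
-90 104 0.115 [ -61.   21.   24.   97.   -9.   64. -111.]
-90 104 0.16 [ -61.   19.   24.   94.   -8.   69. -112.]
-90 104 0.25 [ -61.   15.   24.   88.   -6.   78. -113.]
-90 137 0.115 [-59.  16.  19. 103.  -6.  62. -81.]
-90 137 0.16 [-59.  13.  19. 100.  -5.  67. -82.]
-90 137 0.25 [-60.  10.  19.  94.  -3.  77. -83.]
-90 170 0.115 [-56.  11.  17. 108.  -4.  61. -48.]
-90 170 0.16 [-56.   8.  17. 106.  -3.  66. -49.]
-90 170 0.25 [-57.   5.  17.  99.  -1.  77. -50.]
90 104 0.115 [-45.  20.   4.  96.  -2.  64.  63.]
90 104 0.16 [-45.  18.   4.  94.  -1.  68.  63.]
90 104 0.25 [-46.  15.   5.  87.  -1.  78.  63.]
90 137 0.115 [-44.  15.   1. 102.  -0.  62.  94.]
90 137 0.16 [-44.  13.   1. 100.  -0.  67.  94.]
90 137 0.25 [-45.  10.   2.  93.  -0.  77.  94.]
90 170 0.115 [-41.  11.  -0. 108.   0.  61. 129.]
90 170 0.16 [-42.   9.   1. 105.  -0.  66. 129.]
90 170 0.25 [-43.   5.   2.  98.  -0.  77. 129.]
0 0.047 [-42.  13.  39. 118. -10.  52. -88.]
0 0.2 [-41.   1.  35. 109.  -0.  71. -96.]
45 0.047 [-41.  13.  37. 118. -10.  52. -43.]
45 0.2 [-38.   1.  32. 109.  -0.  71. -51.]
90 0.047 [-40.  13.  36. 118. -10.  52.   2.]
90 0.2 [-39.   1.  33. 109.  -0.  71.  -6.]
-45 0.047 [ -61.   20.   62.  118.  -21.   54. -123.]
-45 0.2 [ -66.    0.   60.  109.   -0.   71. -141.]
-90 0.047 [ 52.  26. -67. 115.  28.  58. 151.]
-90 0.2 None
```

```bash
python3 - <<'E'
from h import *
yw=PHI0-90
grip(.6,20)
move_ptp([*POT,.26],[180,0,yw])
f=grab_frame("wrist");save(f,"w1.png")
for r in tip_of(f,"lid_knob")[:3]: print(r["at"],r["score"],world(f,*r["at"],z=.157).round(4))
for r in tip_of(f,"pot_lid")[:3]: print("lid",r["at"],r["score"],world(f,*r["at"],z=.121).round(4))
print(read_t(),read_joint_positions(),read_ee_pos())
E
```

```text
[327.7, 209.3] 0.81 [0.4815 0.3961 0.157 ]
[190.9, 172.7] 0.75 [0.4851 0.5045 0.157 ]
[99.7, 214.0] 0.68 [0.4342 0.5709 0.157 ]
lid [325.4, 196.5] 0.73 [0.4808 0.398  0.121 ]
lid [207.3, 169.1] 0.72 [0.4803 0.504  0.121 ]
lid [114.5, 208.4] 0.72 [0.4239 0.581  0.121 ]
3.8583 [ -61.30928614   15.01897692   23.59872873   87.01313473   -6.07769913
   79.24409829 -113.42222091] [0.47952258 0.39576919 0.25987474]
```

View pics/w1.png

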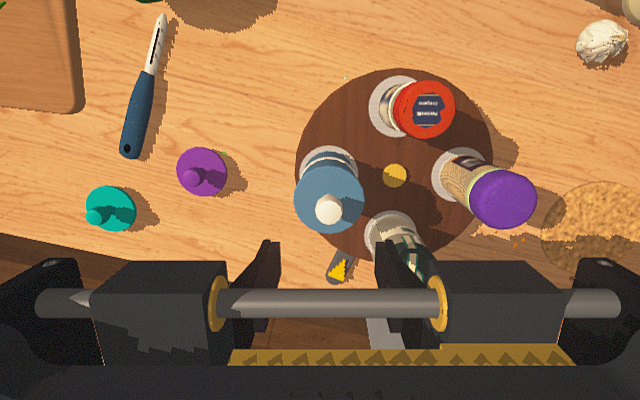

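The wrist view shows the white knob at (328,209) between the fingers, agreeing with the estimate to about 1.5 mm. Grasp and lift.

```bash
python3 - <<'E'
from h import *
p=(POT+[.4810,.3958])/2
s=move_linear([*p,.160],speed=.1,stop_force=8); print("stop",s,read_ee_pos())
grip(0,15); print(read_width()*87,read_grasp_force())
move_linear([*p,.26],speed=.1); print(read_width()*87,read_grasp_force(),read_wrist_force(),read_t())
f=grab_frame("scene");save(f,"s2.png",(230,100,250,180),3)
E
```

```text
stop False [0.48107393 0.39571873 0.16086792]
21.453407248064277 14.999924032017589
21.06507647957984 15.000016400590539 [ 0.45237668  0.38200108 -1.30886174] 6.8
```

View pics/s2.png

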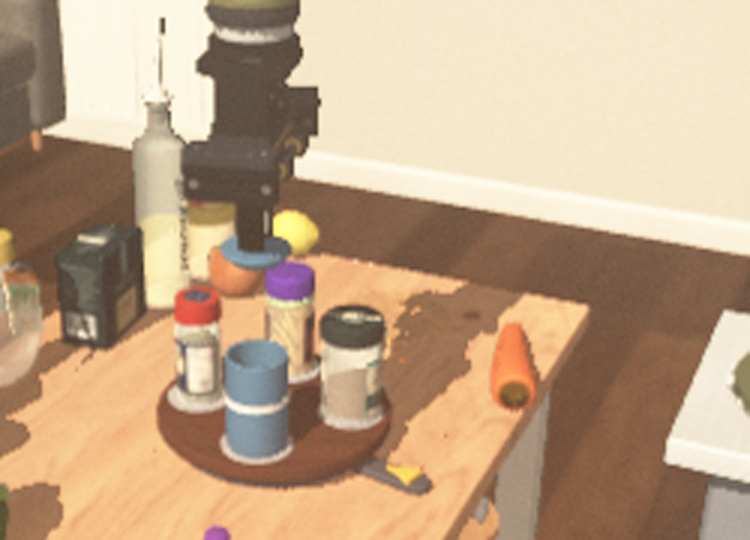

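The lid hangs level in the fingers at (258,250) in the crop, and the pot is open. Carry it over the trivet and set it down.

```bash
python3 - <<'E'
from h import *
try: move_linear([*TRI,.20],speed=.2)
except Unreachable as e: print("unr",e); move_ptp([*TRI,.20],[180,0,PHI0-90])
print(read_ee_pos(),read_tcp_rot(),read_grasp_force())
move_linear([*TRI,.065],speed=.12)
s=move_linear([*TRI,.040],speed=.02,stop_force=2); print("touch",s,read_ee_pos())
hold(.2); grip(.6); hold(.2)
p=read_ee_pos(); move_linear([p[0],p[1],.16],speed=.1); print(read_t())
f=grab_frame("wrist");save(f,"w3.png")
move_ptp([.46,.22,.26],[180,0,PHI0-90])
f=grab_frame("top")
P=cloud(f);d=np.hypot(P[...,0]-TRI[0],P[...,1]-TRI[1])<.07
for a,b in((.015,.03),(.04,.065)): m=d&(P[...,2]>a)&(P[...,2]<b);print(m.sum(),P[m].mean(0).round(4))
d=np.hypot(P[...,0]-.48,P[...,1]-.395)<.05;m=d&(P[...,2]>.122)&(P[...,2]<.14);c,r=cv2.minEnclosingCircle(P[m][:,:2].astype(np.float32));print("rim",c,r,read_t())
E
```

```text
[0.49705625 0.034027   0.20007355] [-1.79990950e+02 -9.94809256e-03  1.38502407e+01] 14.999989969655871
touch True [0.49686818 0.03302008 0.04690041]
13.4917
260 [0.4959 0.0344 0.021 ]
42 [0.4956 0.034  0.05  ]
rim (0.4803338348865509, 0.3952135443687439) 0.0289470087736845 14.4583
```

View pics/w3.png

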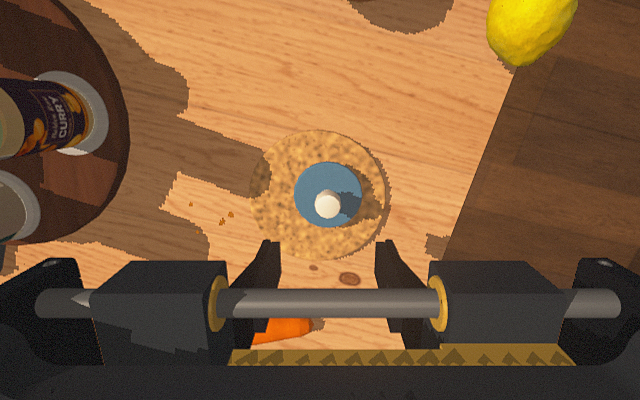

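The lid stands knob up in the middle of the trivet, knob at (328,205). Now grip the open pot radially and turn it about 66° along the arc.

```bash
python3 - <<'E'
from h import *
grip(1.0)
c=lambda phi:AX+.075*np.array([np.cos(np.radians(phi)),np.sin(np.radians(phi))])
move_ptp([*c(PHI0),.22],[180,0,PHI0-90])
s=move_linear([*c(PHI0),.115],speed=.1,stop_force=8);print(s,read_ee_pos())
if not s:
    grip(0,15);print(read_width()*87,read_grasp_force(),read_wrist_force())
    for phi in np.linspace(PHI0,ANG,7)[1:]:
        move_linear([*c(phi),.115],speed=.06,frame=[180,0,phi-90])
        print(round(phi),read_wrist_force().round(1),round(read_grasp_force(),1),read_t())
    print(read_ee_pos(),c(ANG))
    f=grab_frame("scene");save(f,"s4.png",(230,100,250,180),3)
    f=grab_frame("top");save(f,"t4.png",(240,170,180,130),4)
    P=cloud(f);d=np.hypot(P[...,0]-.424,P[...,1]-.335)<.05
    hsv=cv2.cvtColor(f["pixels"],cv2.COLOR_RGB2HSV).astype(int)
    for r in tip_of(f,"pot_rim")[:3]: print(r["at"],r["score"],world(f,*r["at"],z=.129))
E
```

```text
False [0.48066023 0.39539212 0.11581135]
56.40086799342203 14.99791891380929 [-0.61473779  0.04869909  0.54019317]
115 [ 1.4 -0.1 -1.7] 15.0 18.3083
126 [ 0.8  0.3 -0.5] 15.0 18.7
137 [ 1.9 -0.2 -0.7] 15.0 19.0917
148 [ 2.9  0.8 -0.4] 15.0 19.4833
159 [ 3.2  0.8 -1.7] 15.0 19.875
170 [ 4.   0.8 -1.7] 15.0 20.2667
[0.42459581 0.3356656  0.11502925] [0.42418054 0.33545474]
[362.7, 158.8] 0.66 [0.66215677 0.14477259 0.129     ]
```

View pics/s4.png

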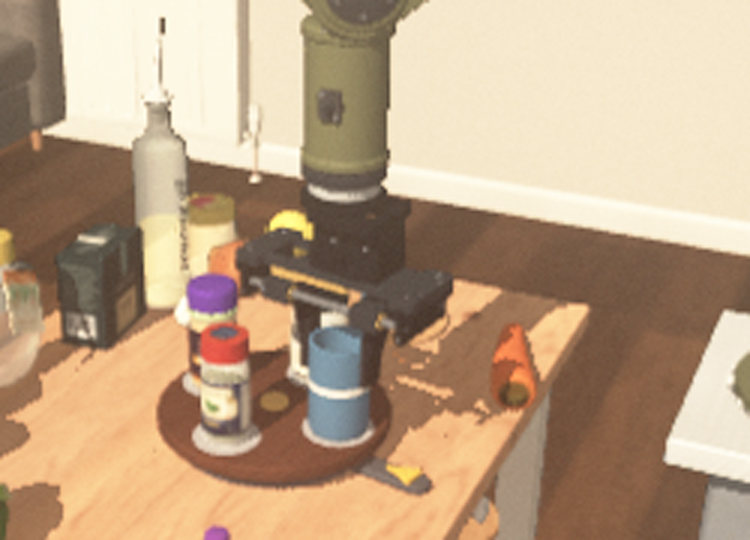

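View pics/t4.png

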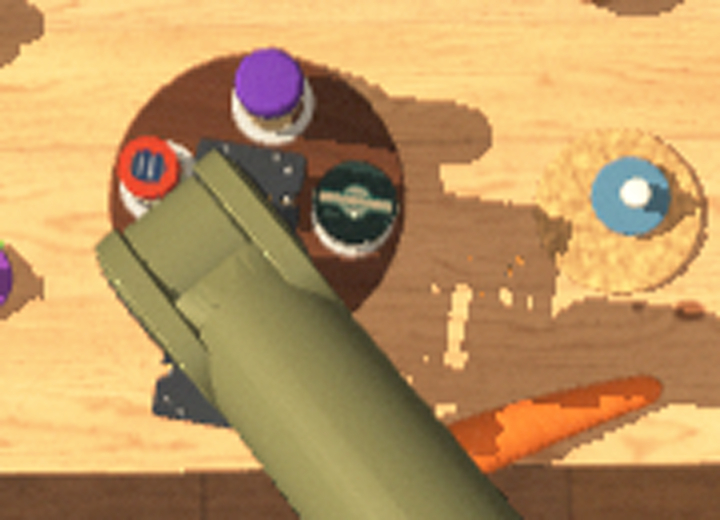

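The pot stands behind the arrow, gripped, at (340,385) in the scene crop; the lid is on the trivet at (632,193) in the top crop. I check the deck's angle from the visible purple cap, which lies opposite the pot, then settle and hand in.

```bash
python3 - <<'E'
from h import *
hold(.5)
f=grab_frame("top");P=cloud(f);H,S,V=[a.astype(int) for a in cv2.split(cv2.cvtColor(f["pixels"],cv2.COLOR_RGB2HSV))]
m=(np.hypot(P[...,0]-.572,P[...,1]-.309)<.05)&(H>125)&(H<155)&(S>100)&(P[...,2]>.11)
p=P[m];p=p[p[:,2]>np.median(p[:,2])-.006]
c,r=cv2.minEnclosingCircle(p[:,:2].astype(np.float32));v=np.array(c)-AX
print(c,r,p[:,2].mean(),"pot angle",(np.degrees(np.arctan2(v[1],v[0]))+180),"want",ANG,np.hypot(*v))
d=np.hypot(P[...,0]-TRI[0],P[...,1]-TRI[1])<.07
m=d&(P[...,2]>.04)&(P[...,2]<.065);print("knob",P[m].mean(0))
print(read_grasp_force(),read_wrist_force(),np.abs(read_joint_vel()).max(),read_t())
E
```

```text
(0.5713865756988525, 0.30933117866516113) 0.02413981966674328 0.14314340900372113 pot angle 170.05393043832433 want 169.82066063272254 0.07450634909423101
knob [0.4955139  0.0345033  0.05121361]
15.000925549469919 [ 5.68692891  0.43829661 -1.83600791] 0.14096614720682563 20.9667
```

```bash
python3 -c "
from h import *
print(finish_job())"
```

```text
the job is handed in; nothing more can be done
None
```

I handed the job in with the lid standing knob up on the trivet, about 2 mm off its centre. The open pot is turned to within about 0.3° of the yellow arrow and still gripped at 15 N. The onion, garlic and lemon were not touched by any planned move (their positions were not re-measured), and the hand-in call did not report a verdict.

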